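Pump up the vacuum model holder

ROBOT

A 6-joint arm with a two-finger parallel gripper is mounted at the origin on a cart in front of the work surface, level with it; the furniture and walls round the work are solid. World frame = base frame: x ahead of the robot, y to its left, z up, the work surface at z = 0. Lengths are in m, angles in degrees, forces in N, time in s.
With the tool pointing down it reaches from about 0.375 to 0.9 m from the base axis. Payload 3.1 kg.
Tool frame: the origin (TCP) lies on the centre line of the jaws, within the pads' length; the fingertips stand 25 mm ahead of it and the grasp point (between the pads) lies 6 mm ahead of it; z points along the fingers, y is the line along which they close (so a half turn about z gives the same grasp; the last joint's range is limited). The gripper opens to 87 mm and grips with 3 to 60 N. Pads are 19 mm wide; open, the fingers measure 117 mm over their backs; the gripper's body (75 mm by 190 mm) begins 51 mm behind the grasp point.
Start: joints at [64.315, 30.224, 82.088, -0, 67.689, -10.227], TCP at [0.167, 0.602, 0.248] pointing down, gripper open.
Joint ranges: [-176.69, 176.69], [-43.24, 126.21], [12.49, 139.97], [-82, 262], [0, 151.66], [-163.58, 163.58]. Speed limits (degrees/s): [159.86, 159.86, 180, 180, 180, 180].

INTERFACE

Orientations are given as a 3x3 rotation matrix whose columns are the frame's x, y, z axes.
In Python, from rig import read_state, capture, camera_params, hand_in gives the robot as it stands.
- The arm moves only by the tool apply_moves, never from a script. Its argument "rows" is a list of rows, each an object of numbers: "x", "y", "z": the shift along the tool's x, y, z in mm; "rx", "ry", "rz": the turn, a rotation vector about the tool's x, y, z in units of 6 degrees (1.0 is 6 degrees); "claw": the closure in counts, from 0 (fully open) to 255 (shut). A call has 1 to 10 rows; each row is the pose to reach, as a shift and turn from the pose commanded when the call began, along the tool's axes at that moment; what a row does not reach only later rows make up. A row lasts 1/8 s, in which the tool goes at most 62.5 mm and 10.7 degrees, less where a joint would pass 70% of its speed; a pose out of reach is approached as far as the arm can. A call with a gripper value outside its range is refused whole. The fingers move at their own pace and stop on an object; the grip force is fixed at half the most. Time passes only in rows, so rows that repeat a pose let the fingers close. It gives the time, the measured TCP pose, the force, the opening and the grip force at its end, in the units of the state.
- read_state(): the state, without advancing time (a new reading comes with each control period).
- capture(name): name is "scene" or "top" or "wrist"; returns (picture, depth): 384x512x3 uint8, red, green, blue; 384x512 float32, m along the optical axis (not along the pixel's ray), 0 where there is no reading.
- camera_params(name): a dict with "fx", "fy", "cx", "cy" (pixels), "xyz" and "orientation" of the camera in the world. Camera axes: x right, y up, looking along -z (the intrinsics and any distortion apply to the point x, -y, -z); pixel columns grow to the right and rows downward; lengths in m; the calibration is good to about 2 mm. A picture is of the moment at which its call begins: read the wrist's pose just before it. camera_params takes no time and is no camera call; for the wrist camera it gives the pose at the moment of the call.
- hand_in(): hands the job in; it is judged then, once.
The state is a dict: "time_s": time; "joint_positions": joint angles; "qvel": joint speeds; "tau": joint torques, N m; "position": TCP position; "tcp_rot": TCP orientation; "force": force on the tool from outside, world axes, zero at the start; "moment": the same for the moment, N m; "opening": opening from 0.0 (shut) to 1.0 (fully open); "grasp_force": force on a finger pad.
Only numpy, scipy, OpenCV 4.12 (cv2) and the standard library are available. Lean on these libraries where they do the work, as an engineer would, in place of code of your own. Each camera call takes 0.05 s, during which the arm holds its last target. There are 200 camera calls.

TASK

Build up the vacuum that holds the plaster cast on the model holder: push the black pump plunger down with the fingertips in full strokes, letting it spring all the way up after each, until the orange indicator pin is fully out and its green foot band shows, then stop pumping and move clear. Do not touch the pin, leave the small red release button alone, and do not grip, lift or shift the cast or the other things around.

Things in the scene. Friction and masses are not known exactly. Their poses are not given: they have to be found in the camera images.
- vacuum_holder: Vacuum model holder, fixed to the bench: grey base 110 (x) x 210 (y) x 26 mm. Origin: centre of the underside; z up, x to its back, y to its left. Its right part (local y -102 to 2, x -32 to 32 mm) is a white pump tower 60 mm high with the plunger at (0, -78) and the pin at (0, -22). Chuck with the cast at (5, 55), top 34 mm high; brass pipe along the back, to 49 mm high.
- plunger (a joint): Pump plunger, vertical slide, in m: 0 = up, 0.013 = fully down at a hard stop. Spring: 5 N to start, 9 N at the stop; it returns by itself. A ratchet lifts the pin during the return only: each full stroke (over 11 mm) gives one 8 mm step (the first stroke up to 13 mm, depending on where the pin stands); a stroke under 8 mm may lift nothing.
- plunger_top (a point): Top centre of the plunger's black domed knob (40 mm across, 12 mm thick), which moves with it; 92 mm above the bench at rest, 79 mm when fully down.
- indicator (a joint): How far the indicator pin has come out, in m: 0 = fully in; fully out = 0.040 (it can read up to 0.0415). It starts between 0 and 0.016 and so needs 3 to 5 full strokes. It stays where a stroke has left it and the pump can raise it no further than fully out.
- indicator_pin: Upright indicator pin, 15 mm across, orange, with a green band 7 mm high at its foot that comes into sight above the dark collar (top 62 mm above the bench) only with the last stroke. Not to be touched. Moves with joint indicator. Its origin is on the pin's axis, 65 mm below the tip.
- pin_tip (a point): Tip of the indicator pin: 65 mm above the bench when fully in, 105 mm when fully out.
- release (a joint): Red release button, in m: 0 = up, 0.004 = pressed. Pressing it would let the vacuum go: leave it.
- release_top (a point): Top of the small red release button, 14 mm across, in a black housing low on the front of the base beside the tower, at local (-38, 14) mm.
- plaster_cast: Yellow plaster jaw cast, 56 x 60 x 28 mm, standing loose on the chuck. Origin: centre of the underside. Must stay.
- bur_stand: Bystander: beech block with coloured burs, 40 x 64 x 38 mm, to the right of the holder. Origin: underside.
- dropper: Bystander: small dropper bottle, 26 mm across, 73 mm high, in front of the holder. Origin: underside.
- crown_box: Bystander: clear little box, 38 x 39 x 22 mm, in front of the holder. Origin: underside.
- jar: Bystander: white-lidded jar, 48 mm across, 58 mm high, behind the holder. Origin: underside.
- coffee_mug: Bystander: mug, about 98 mm across and high, with a handle, to the left of the holder. Origin: underside.
Things that resemble listed ones, but are neither listed nor needed, are in the scene too. Of the things that look like the plaster_cast, the smaller one is meant.

How it is judged:
By the outcome, as a careful person would: the job done as asked, in the order asked, and still so for the second after the job is handed in, with the robot touching nothing.
It also fails if it takes over 48 s, if anything falls off the work surface, if the arm or the gripper's body presses on something with over 40 N, if the wrist force passes 120 N, or if a joint passes its speed limit or range.

## Working session

There is one attempt and no reset: what is moved stays moved. The work goes in short steps, Python scripts to look and compute and a tool call to move; the robot and the scene stay as the last step left them, time stands still between calls to the robot, and variables do not carry over. Pictures are saved under pics/ and viewed, at most 10 in all, crops included, and the job is handed in when it is done.

Besides the shell and the picture viewer there is one more tool, called by a JSON object that holds its "name" and its "arguments", one argument or row to a line. apply_moves: Moves the arm, as the interface text tells. Its arguments: {"type":"object","properties":{"rows":{"type":"array"}},"required":["rows"]}

```bash
mkdir -p pics; cat > h.py <<'E'
import numpy as np, cv2
from rig import *
def snap(name,fn):
    p=camera_params(name); im,d=capture(name)
    cv2.imwrite(f'pics/{fn}.png',im[:,:,::-1]); np.savez(f'pics/{fn}.npz',im=im,d=d,**{k:p[k] for k in p if k in('fx','fy','cx','cy','xyz','orientation')})
    return im,d,p
def world(d,p):
    v,u=np.mgrid[:d.shape[0],:d.shape[1]]
    X=np.stack([(u-p['cx'])/p['fx']*d,-(v-p['cy'])/p['fy']*d,-d],-1)
    return X@np.array(p['orientation']).T+np.array(p['xyz'])
E
python3 - <<'E'
from h import *
for n in('scene','top'):
    im,d,p=snap(n,n+'0'); print({k:p[k] for k in p})
a=cv2.imread('pics/scene0.png');b=cv2.imread('pics/top0.png')
cv2.imwrite('pics/both.png',cv2.resize(np.vstack([a,b]),(400*1,600)))
s=read_state();print(s['position'],s['tcp_rot'],s['force'],s['time_s'])
E
```

```text
{'fx': 350.765934876704, 'fy': 350.765934876704, 'cx': 254.9103119763726, 'cy': 196.89279048935813, 'xyz': array([ 0.08308799, -0.24137726,  0.69443795]), 'orientation': array([[ 0.67132453,  0.51198547, -0.53590508],
       [-0.74102292,  0.47773723, -0.47186033],
       [ 0.01443618,  0.71388936,  0.70010969]])}
{'fx': 372.645446651016, 'fy': 372.645446651016, 'cx': 258.85018080379047, 'cy': 194.30630119982914, 'xyz': array([0.37754946, 0.17143452, 0.92983243]), 'orientation': array([[ 0.00190527,  0.98405706, -0.17784283],
       [-0.99974286,  0.005893  ,  0.02189724],
       [ 0.02259616,  0.17775538,  0.98381525]])}
[0.16629827 0.60184828 0.24667264] [[-9.63824588e-01  2.66536079e-01 -8.25869441e-04]
 [ 2.66537152e-01  9.63823069e-01 -1.74308811e-03]
 [ 3.31396149e-04 -1.90015607e-03 -9.99998140e-01]] [ 0.02110024 -0.19644245  0.24845443] 0.1
```

View pics/top0.png

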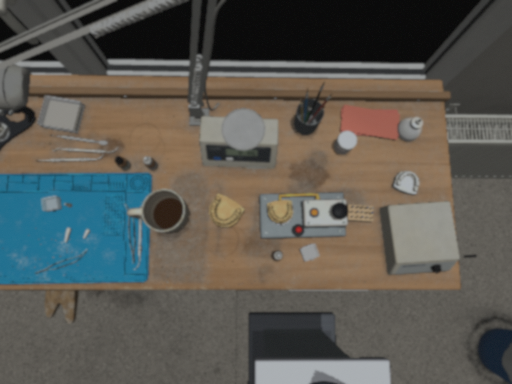

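View pics/scene0.png

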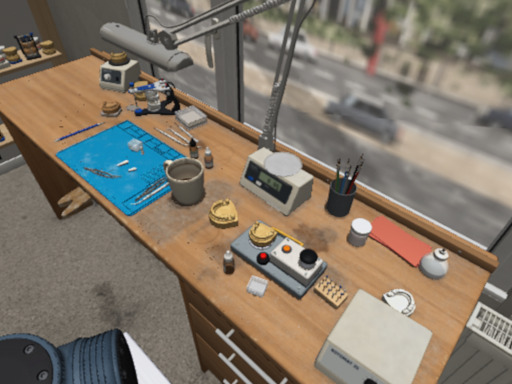

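The top view shows the holder at about (303,215), the plunger knob at (340,211), the pin at (315,211) and the red button at (298,230). In the scene view the plunger is at (308,258), the pin at (287,249) and the button at (263,258).

```bash
python3 - <<'E'
from h import *
for n,boxes in(('top',dict(knob=(330,200,350,222),pin=(309,205,321,218),red=(292,224,304,236),lampbase=(185,0,225,120))),('scene',dict(knob=(296,245,320,272),pin=(281,243,293,255),red=(256,251,270,264)))):
    z=np.load(f'pics/{n}0.npz');im=z['im'];d=z['d'];W=world(d,z)
    hsv=cv2.cvtColor(im,cv2.COLOR_RGB2HSV)
    for k,(a,b,c,e) in boxes.items():
        w=W[b:e,a:c].reshape(-1,3);h=hsv[b:e,a:c].reshape(-1,3).astype(int);ok=d[b:e,a:c].ravel()>0
        if k=='knob':m=(h[:,2]<60)&(w[:,2]>.07)
        elif k=='pin':m=(h[:,1]>170)&(h[:,0]>5)&(h[:,0]<22)&(h[:,2]>120)
        elif k=='red':m=(h[:,1]>150)&((h[:,0]<5)|(h[:,0]>172))
        else:m=w[:,2]>.1
        w=w[m&ok]
        print(n,k,len(w),np.median(w,0).round(4),w.min(0).round(3),w.max(0).round(3))
    # tall stuff within 0.25 of the knob region
    D=(W[...,2]>.1)&(d>0)&(W[...,0]>.3)&(W[...,0]<.8)&(abs(W[...,1]+.05)<.3)
    if D.any():print(n,'tall',D.sum(),W[D].min(0).round(3),W[D].max(0).round(3))
    # base of holder edges: points at z .02-.03 grey
    hm=(W[...,2]>.05)&(W[...,2]<.07)&(hsv[...,1]<40)&(hsv[...,2]>140)&(d>0)
    q=W[hm][:,:2]; 
    if n=='top':
        hm[:180]=0;hm[250:]=0;hm[:,:295]=0;hm[:,350:]=0
        print(cv2.minAreaRect(W[hm][:,:2].astype(np.float32)),hm.sum())
    im2=cv2.resize(im[180:300,220:380] if n=='scene' else im[180:250,250:380],None,fx=4,fy=4,interpolation=cv2.INTER_CUBIC)
    cv2.imwrite(f'pics/{n}crop.png',im2[:,:,::-1])
E
```

```text
top knob 176 [ 0.4922 -0.031   0.0886] [ 0.478 -0.048  0.084] [ 0.509 -0.015  0.094]
top pin 7 [0.4927 0.0226 0.0646] [0.49  0.02  0.062] [0.495 0.025 0.065]
top red 29 [0.4541 0.0582 0.0443] [0.447 0.05  0.036] [0.46  0.063 0.047]
top lampbase 1940 [0.7492 0.2662 0.3099] [0.73  0.211 0.1  ] [0.765 0.323 0.473]
top tall 951 [ 0.631 -0.002  0.1  ] [0.762 0.25  0.454]
((0.4939264953136444, -0.0049585215747356415), (0.05816561356186867, 0.09920597076416016), 0.3578142523765564) 673
scene knob 203 [ 0.4894 -0.0356  0.0899] [ 0.474 -0.051  0.083] [ 0.51  -0.018  0.094]
scene pin 28 [0.492  0.0221 0.0654] [0.486 0.017 0.061] [0.498 0.028 0.068]
scene red 41 [0.4519 0.056  0.0452] [0.446 0.051 0.037] [0.465 0.063 0.048]
scene tall 1073 [ 0.633 -0.001  0.1  ] [0.763 0.25  0.485]
```

View pics/scenecrop.png

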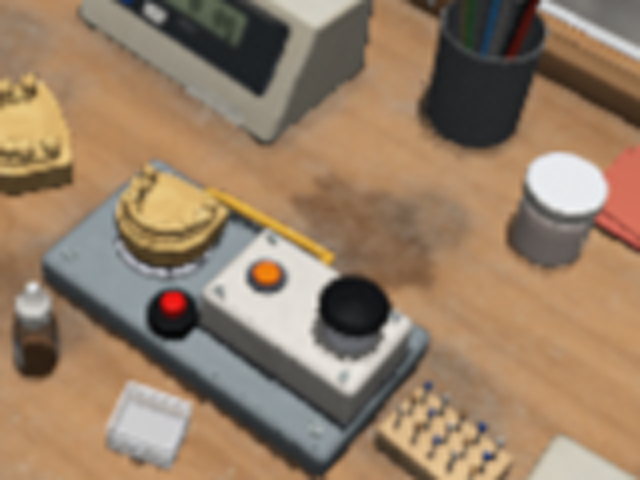

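The pin tip reads about 65 mm, so it's nearly fully in and I expect 4–5 strokes. The knob is at about (0.492, -0.033), 56 mm from the pin as specified. Next I close the jaws and travel high.

{"name": "apply_moves", "arguments": {
  "rows": [
    {"x": -25,"y": -27,"claw": 255},
    {"x": -75,"y": -80,"claw": 255},
    {"x": -120,"y": -130,"claw": 255},
    {"x": -160,"y": -175,"claw": 255},
    {"x": -205,"y": -222,"claw": 255},
    {"x": -245,"y": -266,"claw": 255},
    {"x": -285,"y": -310,"claw": 255},
    {"x": -325,"y": -353,"claw": 255},
    {"x": -365,"y": -397,"claw": 255},
    {"x": -400,"y": -435,"claw": 255}
  ]
}}

```text
validation failed for argument at $.ro...
```

{"name": "apply_moves", "arguments": {
  "rows": [
    {"x": -40,"y": -45,"claw": 255},
    {"x": -70,"y": -77,"claw": 255},
    {"x": -83,"y": -90,"claw": 255},
    {"x": -83,"y": -90,"claw": 255},
    {"x": -83,"y": -90,"claw": 255}
  ]
}}

```text
validation failed for argument at $.ro...
```

```bash
python3 - <<'E'
from h import *
s=read_state();print(s['position'],s['tcp_rot'],s['force'],s['time_s'],s['opening'],s['joint_positions'])
im,d,p=snap('wrist','w1');print(p)
E
```

```text
[0.16629827 0.60184828 0.24667264] [[-9.63824588e-01  2.66536079e-01 -8.25869441e-04]
 [ 2.66537152e-01  9.63823069e-01 -1.74308811e-03]
 [ 3.31396149e-04 -1.90015607e-03 -9.99998140e-01]] [ 0.02110024 -0.19644245  0.24845443] 0.1 0.9984375246632049 [ 6.43142278e+01  3.02737993e+01  8.21481588e+01 -6.97052716e-04
  6.76885544e+01 -1.02272135e+01]
{'fx': 324.90987051272623, 'fy': 324.90987051272623, 'cx': 256.8753917819003, 'cy': 190.39515520565368, 'xyz': array([0.09709248, 0.62151238, 0.38477929]), 'orientation': array([[ 0.26631474, -0.92986151, -0.25383858],
       [ 0.96388258,  0.25619939,  0.07274777],
       [-0.00261206, -0.26404439,  0.96450699]])}
```

View pics/w1.png

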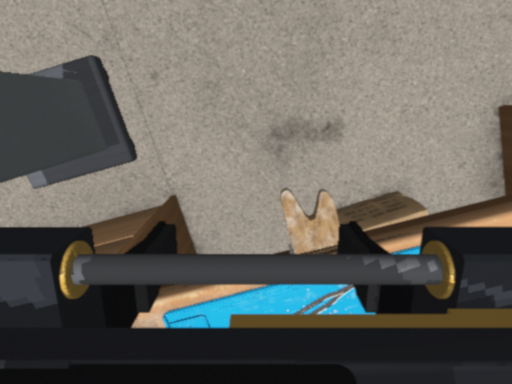

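The moves were refused. The picture shows the arm still at the start pose, over the floor with the jaws open. I'll send every field in each row.

{"name": "apply_moves", "arguments": {
  "rows": [
    {"x": -25,"y": -27,"z": 0,"rx": 0,"ry": 0,"rz": 0,"claw": 255},
    {"x": -65,"y": -71,"z": 0,"rx": 0,"ry": 0,"rz": 0,"claw": 255},
    {"x": -105,"y": -114,"z": 0,"rx": 0,"ry": 0,"rz": 0,"claw": 255},
    {"x": -145,"y": -158,"z": 0,"rx": 0,"ry": 0,"rz": 0,"claw": 255},
    {"x": -185,"y": -201,"z": 0,"rx": 0,"ry": 0,"rz": 0,"claw": 255},
    {"x": -225,"y": -245,"z": 0,"rx": 0,"ry": 0,"rz": 0,"claw": 255},
    {"x": -265,"y": -288,"z": 0,"rx": 0,"ry": 0,"rz": 0,"claw": 255},
    {"x": -305,"y": -331,"z": 0,"rx": 0,"ry": 0,"rz": 0,"claw": 255},
    {"x": -345,"y": -375,"z": 0,"rx": 0,"ry": 0,"rz": 0,"claw": 255},
    {"x": -380,"y": -413,"z": 0,"rx": 0,"ry": 0,"rz": 0,"claw": 255}
  ]
}}

```text
time_s: 1.4
position: [0.4235, 0.101, 0.2476]
tcp_rot: [[-0.964, 0.267, 0.0], [0.267, 0.964, 0.0], [-0.0, 0.0, -1.0]]
force: [1.0, 0.2, 0.6]
opening: 0.022
grasp_force: 0.0
```

{"name": "apply_moves", "arguments": {
  "rows": [
    {"x": -40,"y": -44,"z": 0,"rx": 0,"ry": 0,"rz": 0,"claw": 255},
    {"x": -75,"y": -82,"z": 0,"rx": 0,"ry": 0,"rz": 0,"claw": 255},
    {"x": -95,"y": -104,"z": 0,"rx": 0,"ry": 0,"rz": 0,"claw": 255},
    {"x": -103,"y": -112,"z": 0,"rx": 0,"ry": 0,"rz": 0,"claw": 255},
    {"x": -103,"y": -112,"z": 0,"rx": 0,"ry": 0,"rz": 0,"claw": 255},
    {"x": -103,"y": -112,"z": 0,"rx": 0,"ry": 0,"rz": 0,"claw": 255}
  ]
}}

```text
time_s: 2.15
position: [0.4912, -0.0311, 0.2474]
tcp_rot: [[-0.964, 0.265, -0.001], [0.265, 0.964, 0.001], [0.001, 0.0, -1.0]]
force: [-0.3, -0.2, 0.0]
opening: 0.008
grasp_force: 0.0
```

```bash
python3 - <<'E'
from h import *
s=read_state();print(s['position'],s['force'],s['time_s'],s['opening'],s['joint_positions'])
im,d,p=snap('wrist','w2')
W=world(d,p);hsv=cv2.cvtColor(im,cv2.COLOR_RGB2HSV).astype(int)
m=(hsv[...,2]<70)&(W[...,2]>.08)&(W[...,2]<.095)&(d>0);w=W[m]
if len(w):print(len(w),w.mean(0),w.min(0),w.max(0))
m=(hsv[...,1]>170)&(hsv[...,0]>5)&(hsv[...,0]<22)&(abs(W[...,2]-.065)<.008);w=W[m]
if len(w):print(len(w),np.median(w,0),w.min(0),w.max(0))
E
```

```text
[ 0.49115925 -0.03105588  0.24737306] [-0.27035299 -0.17731522  0.02832907] 2.15 0.008374602490923528 [-1.66646621e+01  2.00800809e+01  1.00729895e+02  2.33097097e-02
  5.92762791e+01 -9.12874539e+01]
1220 [ 0.49297424 -0.03292335  0.09038534] [ 0.47518093 -0.05262784  0.08472741] [ 0.51275646 -0.01402525  0.09416509]
162 [0.49250824 0.02243602 0.06647593] [0.48551518 0.01532246 0.06135701] [0.49925999 0.03005187 0.06841996]
```

View pics/w2.png

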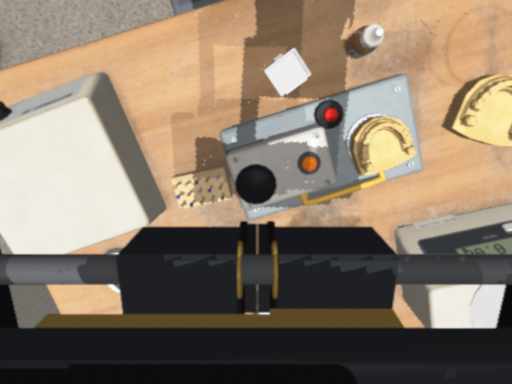

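The view shows the knob at (256,184), the pin at (310,162) and the red button at (330,114). The measured knob centre is (0.493, -0.033), with nothing in the way. Next I align and descend to just above it.

{"name": "apply_moves", "arguments": {
  "rows": [
    {"x": -2.5,"y": -1.5,"z": 30,"rx": 0,"ry": 0,"rz": 0,"claw": 255},
    {"x": -2.5,"y": -1.5,"z": 70,"rx": 0,"ry": 0,"rz": 0,"claw": 255},
    {"x": -2.5,"y": -1.5,"z": 105,"rx": 0,"ry": 0,"rz": 0,"claw": 255},
    {"x": -2.5,"y": -1.5,"z": 120,"rx": 0,"ry": 0,"rz": 0,"claw": 255},
    {"x": -2.5,"y": -1.5,"z": 120,"rx": 0,"ry": 0,"rz": 0,"claw": 255},
    {"x": -2.5,"y": -1.5,"z": 120,"rx": 0,"ry": 0,"rz": 0,"claw": 255}
  ]
}}

```text
time_s: 2.95
position: [0.4945, -0.034, 0.1282]
tcp_rot: [[-0.964, 0.266, 0.001], [0.266, 0.964, -0.0], [-0.001, -0.0, -1.0]]
force: [-1.0, 0.1, 0.3]
opening: 0.004
grasp_force: 0.0
```

{"name": "apply_moves", "arguments": {
  "rows": [
    {"x": 0,"y": 0,"z": 6,"rx": 0,"ry": 0,"rz": 0,"claw": 255},
    {"x": 0,"y": 0,"z": 12,"rx": 0,"ry": 0,"rz": 0,"claw": 255},
    {"x": 0,"y": 0,"z": 17,"rx": 0,"ry": 0,"rz": 0,"claw": 255},
    {"x": 0,"y": 0,"z": 21,"rx": 0,"ry": 0,"rz": 0,"claw": 255},
    {"x": 0,"y": 0,"z": 23,"rx": 0,"ry": 0,"rz": 0,"claw": 255},
    {"x": 0,"y": 0,"z": 23,"rx": 0,"ry": 0,"rz": 0,"claw": 255},
    {"x": 0,"y": 0,"z": 23,"rx": 0,"ry": 0,"rz": 0,"claw": 255}
  ]
}}

```text
time_s: 3.82
position: [0.4947, -0.0345, 0.1054]
tcp_rot: [[-0.964, 0.267, 0.002], [0.267, 0.964, -0.0], [-0.002, 0.0, -1.0]]
force: [-0.3, 0.6, 8.2]
opening: 0.006
grasp_force: 4.0
```

Contact is good, with 8.2 N at about 11.6 mm depth. I'll go slightly deeper to the stop, then release fully.

{"name": "apply_moves", "arguments": {
  "rows": [
    {"x": 0,"y": 0,"z": 1.5,"rx": 0,"ry": 0,"rz": 0,"claw": 255},
    {"x": 0,"y": 0,"z": 2,"rx": 0,"ry": 0,"rz": 0,"claw": 255},
    {"x": 0,"y": 0,"z": 2,"rx": 0,"ry": 0,"rz": 0,"claw": 255}
  ]
}}

```text
time_s: 4.2
position: [0.4947, -0.0345, 0.1039]
tcp_rot: [[-0.964, 0.267, 0.002], [0.267, 0.964, -0.0], [-0.002, 0.0, -1.0]]
force: [-1.2, 1.2, 13.3]
opening: 0.001
grasp_force: 6.1
```

{"name": "apply_moves", "arguments": {
  "rows": [
    {"x": 0,"y": 0,"z": -6,"rx": 0,"ry": 0,"rz": 0,"claw": 255},
    {"x": 0,"y": 0,"z": -12,"rx": 0,"ry": 0,"rz": 0,"claw": 255},
    {"x": 0,"y": 0,"z": -18,"rx": 0,"ry": 0,"rz": 0,"claw": 255},
    {"x": 0,"y": 0,"z": -25,"rx": 0,"ry": 0,"rz": 0,"claw": 255},
    {"x": 0,"y": 0,"z": -25,"rx": 0,"ry": 0,"rz": 0,"claw": 255},
    {"x": 0,"y": 0,"z": -25,"rx": 0,"ry": 0,"rz": 0,"claw": 255}
  ]
}}

```text
time_s: 4.95
position: [0.494, -0.0345, 0.1274]
tcp_rot: [[-0.964, 0.267, -0.0], [0.267, 0.964, 0.0], [0.0, -0.0, -1.0]]
force: [-0.8, -0.6, 0.1]
opening: 0.003
grasp_force: 0.0
```

```bash
cat >> h.py <<'E'
def pin(n,fn):
    im,d,p=snap(n,fn);W=world(d,p);h=cv2.cvtColor(im,cv2.COLOR_RGB2HSV).astype(int)
    near=(np.hypot(W[...,0]-.4925,W[...,1]-.0225)<.015)&(W[...,2]>.055)
    o=near&(h[...,1]>150)&(h[...,0]>4)&(h[...,0]<24);g=near&(h[...,1]>90)&(h[...,0]>40)&(h[...,0]<90)
    print(n,'orange',o.sum(),np.percentile(W[o][:,2],[5,50,95,100]).round(4) if o.any() else '','green',g.sum(),W[g].mean(0).round(3) if g.any() else '')
E
python3 - <<'E'
from h import *
print(read_state()['position'],read_state()['force'])
pin('scene','s1');pin('wrist','w3')
E
```

```text
[ 0.49397897 -0.03449306  0.12738168] [-0.83165796 -0.55296724  0.12947232]
scene orange 44 [0.0622 0.0711 0.0735 0.0751] green 0 
wrist orange 517 [0.0656 0.0729 0.0741 0.0749] green 0
```

Stroke 1 raised the pin tip to about 73 mm (8 mm out). Four more strokes are expected, so I'll run stroke 2 and check again.

{"name": "apply_moves", "arguments": {
  "rows": [
    {"x": 0,"y": 0,"z": 6,"rx": 0,"ry": 0,"rz": 0,"claw": 255},
    {"x": 0,"y": 0,"z": 12,"rx": 0,"ry": 0,"rz": 0,"claw": 255},
    {"x": 0,"y": 0,"z": 18,"rx": 0,"ry": 0,"rz": 0,"claw": 255},
    {"x": 0,"y": 0,"z": 23,"rx": 0,"ry": 0,"rz": 0,"claw": 255},
    {"x": 0,"y": 0,"z": 25,"rx": 0,"ry": 0,"rz": 0,"claw": 255},
    {"x": 0,"y": 0,"z": 25,"rx": 0,"ry": 0,"rz": 0,"claw": 255},
    {"x": 0,"y": 0,"z": 25,"rx": 0,"ry": 0,"rz": 0,"claw": 255}
  ]
}}

```text
time_s: 5.92
position: [0.4942, -0.0345, 0.1038]
tcp_rot: [[-0.964, 0.266, 0.001], [0.266, 0.964, -0.0], [-0.001, -0.0, -1.0]]
force: [-3.2, 0.9, 15.3]
opening: 0.0
grasp_force: 7.9
```

{"name": "apply_moves", "arguments": {
  "rows": [
    {"x": 0,"y": 0,"z": -6,"rx": 0,"ry": 0,"rz": 0,"claw": 255},
    {"x": 0,"y": 0,"z": -12,"rx": 0,"ry": 0,"rz": 0,"claw": 255},
    {"x": 0,"y": 0,"z": -18,"rx": 0,"ry": 0,"rz": 0,"claw": 255},
    {"x": 0,"y": 0,"z": -25,"rx": 0,"ry": 0,"rz": 0,"claw": 255},
    {"x": 0,"y": 0,"z": -25,"rx": 0,"ry": 0,"rz": 0,"claw": 255},
    {"x": 0,"y": 0,"z": -25,"rx": 0,"ry": 0,"rz": 0,"claw": 255}
  ]
}}

```text
time_s: 6.68
position: [0.494, -0.0344, 0.1274]
tcp_rot: [[-0.964, 0.267, -0.0], [0.267, 0.964, 0.0], [0.0, -0.0, -1.0]]
force: [0.1, 0.5, -0.4]
opening: 0.004
grasp_force: 0.0
```

```bash
python3 - <<'E'
from h import *
pin('scene','s2');pin('wrist','w4')
E
```

```text
scene orange 54 [0.0627 0.0769 0.0818 0.083 ] green 0 
wrist orange 646 [0.0667 0.0806 0.0819 0.083 ] green 0
```

The tip is now at 81 mm, so three more strokes. I'll do two and then check.

{"name": "apply_moves", "arguments": {
  "rows": [
    {"x": 0,"y": 0,"z": 6,"rx": 0,"ry": 0,"rz": 0,"claw": 255},
    {"x": 0,"y": 0,"z": 12,"rx": 0,"ry": 0,"rz": 0,"claw": 255},
    {"x": 0,"y": 0,"z": 18,"rx": 0,"ry": 0,"rz": 0,"claw": 255},
    {"x": 0,"y": 0,"z": 23,"rx": 0,"ry": 0,"rz": 0,"claw": 255},
    {"x": 0,"y": 0,"z": 25,"rx": 0,"ry": 0,"rz": 0,"claw": 255},
    {"x": 0,"y": 0,"z": 25,"rx": 0,"ry": 0,"rz": 0,"claw": 255},
    {"x": 0,"y": 0,"z": 25,"rx": 0,"ry": 0,"rz": 0,"claw": 255}
  ]
}}

```text
time_s: 7.65
position: [0.4942, -0.0345, 0.1039]
tcp_rot: [[-0.964, 0.266, 0.001], [0.266, 0.964, -0.0], [-0.001, -0.0, -1.0]]
force: [-2.3, 0.7, 15.5]
opening: 0.007
grasp_force: 7.9
```

{"name": "apply_moves", "arguments": {
  "rows": [
    {"x": 0,"y": 0,"z": -6,"rx": 0,"ry": 0,"rz": 0,"claw": 255},
    {"x": 0,"y": 0,"z": -12,"rx": 0,"ry": 0,"rz": 0,"claw": 255},
    {"x": 0,"y": 0,"z": -18,"rx": 0,"ry": 0,"rz": 0,"claw": 255},
    {"x": 0,"y": 0,"z": -25,"rx": 0,"ry": 0,"rz": 0,"claw": 255},
    {"x": 0,"y": 0,"z": -25,"rx": 0,"ry": 0,"rz": 0,"claw": 255},
    {"x": 0,"y": 0,"z": -25,"rx": 0,"ry": 0,"rz": 0,"claw": 255}
  ]
}}

```text
time_s: 8.4
position: [0.494, -0.0344, 0.1274]
tcp_rot: [[-0.964, 0.267, -0.0], [0.267, 0.964, 0.0], [0.0, -0.0, -1.0]]
force: [0.4, 0.1, -0.0]
opening: 0.007
grasp_force: 0.0
```

{"name": "apply_moves", "arguments": {
  "rows": [
    {"x": 0,"y": 0,"z": 6,"rx": 0,"ry": 0,"rz": 0,"claw": 255},
    {"x": 0,"y": 0,"z": 12,"rx": 0,"ry": 0,"rz": 0,"claw": 255},
    {"x": 0,"y": 0,"z": 18,"rx": 0,"ry": 0,"rz": 0,"claw": 255},
    {"x": 0,"y": 0,"z": 23,"rx": 0,"ry": 0,"rz": 0,"claw": 255},
    {"x": 0,"y": 0,"z": 25,"rx": 0,"ry": 0,"rz": 0,"claw": 255},
    {"x": 0,"y": 0,"z": 25,"rx": 0,"ry": 0,"rz": 0,"claw": 255},
    {"x": 0,"y": 0,"z": 25,"rx": 0,"ry": 0,"rz": 0,"claw": 255}
  ]
}}

```text
time_s: 9.28
position: [0.4941, -0.0345, 0.1039]
tcp_rot: [[-0.964, 0.266, 0.001], [0.266, 0.964, -0.0], [-0.001, -0.0, -1.0]]
force: [-2.6, 0.2, 16.6]
opening: 0.009
grasp_force: 8.1
```

{"name": "apply_moves", "arguments": {
  "rows": [
    {"x": 0,"y": 0,"z": -6,"rx": 0,"ry": 0,"rz": 0,"claw": 255},
    {"x": 0,"y": 0,"z": -12,"rx": 0,"ry": 0,"rz": 0,"claw": 255},
    {"x": 0,"y": 0,"z": -18,"rx": 0,"ry": 0,"rz": 0,"claw": 255},
    {"x": 0,"y": 0,"z": -25,"rx": 0,"ry": 0,"rz": 0,"claw": 255},
    {"x": 0,"y": 0,"z": -25,"rx": 0,"ry": 0,"rz": 0,"claw": 255},
    {"x": 0,"y": 0,"z": -25,"rx": 0,"ry": 0,"rz": 0,"claw": 255}
  ]
}}

```text
time_s: 10.02
position: [0.494, -0.0344, 0.1274]
tcp_rot: [[-0.964, 0.267, -0.0], [0.267, 0.964, 0.0], [0.0, 0.0, -1.0]]
force: [-0.0, 1.1, 0.9]
opening: 0.004
grasp_force: 0.0
```

```bash
python3 - <<'E'
from h import *
pin('scene','s4');pin('wrist','w6')
E
```

```text
scene orange 86 [0.063  0.086  0.0978 0.0987] green 0 
wrist orange 964 [0.0681 0.096  0.0978 0.0989] green 0
```

The tip is at about 97 mm with no green visible, so one more stroke.

{"name": "apply_moves", "arguments": {
  "rows": [
    {"x": 0,"y": 0,"z": 6,"rx": 0,"ry": 0,"rz": 0,"claw": 255},
    {"x": 0,"y": 0,"z": 12,"rx": 0,"ry": 0,"rz": 0,"claw": 255},
    {"x": 0,"y": 0,"z": 18,"rx": 0,"ry": 0,"rz": 0,"claw": 255},
    {"x": 0,"y": 0,"z": 23,"rx": 0,"ry": 0,"rz": 0,"claw": 255},
    {"x": 0,"y": 0,"z": 25,"rx": 0,"ry": 0,"rz": 0,"claw": 255},
    {"x": 0,"y": 0,"z": 25,"rx": 0,"ry": 0,"rz": 0,"claw": 255},
    {"x": 0,"y": 0,"z": 25,"rx": 0,"ry": 0,"rz": 0,"claw": 255}
  ]
}}

```text
time_s: 11.0
position: [0.4942, -0.0345, 0.1039]
tcp_rot: [[-0.964, 0.266, 0.001], [0.266, 0.964, -0.0], [-0.001, -0.0, -1.0]]
force: [-2.7, -0.2, 15.3]
opening: 0.007
grasp_force: 7.9
```

{"name": "apply_moves", "arguments": {
  "rows": [
    {"x": 0,"y": 0,"z": -6,"rx": 0,"ry": 0,"rz": 0,"claw": 255},
    {"x": 0,"y": 0,"z": -12,"rx": 0,"ry": 0,"rz": 0,"claw": 255},
    {"x": 0,"y": 0,"z": -18,"rx": 0,"ry": 0,"rz": 0,"claw": 255},
    {"x": 0,"y": 0,"z": -25,"rx": 0,"ry": 0,"rz": 0,"claw": 255},
    {"x": 0,"y": 0,"z": -60,"rx": 0,"ry": 0,"rz": 0,"claw": 255},
    {"x": 0,"y": 0,"z": -100,"rx": 0,"ry": 0,"rz": 0,"claw": 255},
    {"x": 0,"y": 0,"z": -135,"rx": 0,"ry": 0,"rz": 0,"claw": 255},
    {"x": 0,"y": 0,"z": -150,"rx": 0,"ry": 0,"rz": 0,"claw": 255},
    {"x": 0,"y": 0,"z": -150,"rx": 0,"ry": 0,"rz": 0,"claw": 255},
    {"x": 0,"y": 0,"z": -150,"rx": 0,"ry": 0,"rz": 0,"claw": 255}
  ]
}}

```text
time_s: 12.25
position: [0.4935, -0.0343, 0.2517]
tcp_rot: [[-0.964, 0.267, -0.002], [0.267, 0.964, 0.001], [0.002, 0.0, -1.0]]
force: [0.8, 0.0, -0.2]
opening: -0.001
grasp_force: 0.0
```

```bash
python3 - <<'E'
from h import *
pin('scene','s5');pin('wrist','w7')
im=cv2.imread('pics/s5.png');cv2.imwrite('pics/s5c.png',cv2.resize(im[180:300,220:380],None,fx=4,fy=4,interpolation=2))
print(read_state()['position'],read_state()['force'])
E
```

```text
scene orange 85 [0.072  0.094  0.1055 0.1064] green 13 [0.488 0.019 0.064]
wrist orange 305 [0.0774 0.1046 0.1061 0.1073] green 10 [0.487 0.019 0.068]
[ 0.49343183 -0.03428118  0.25142646] [-0.10823037  0.56919021 -0.5329939 ]
```

View pics/s5c.png

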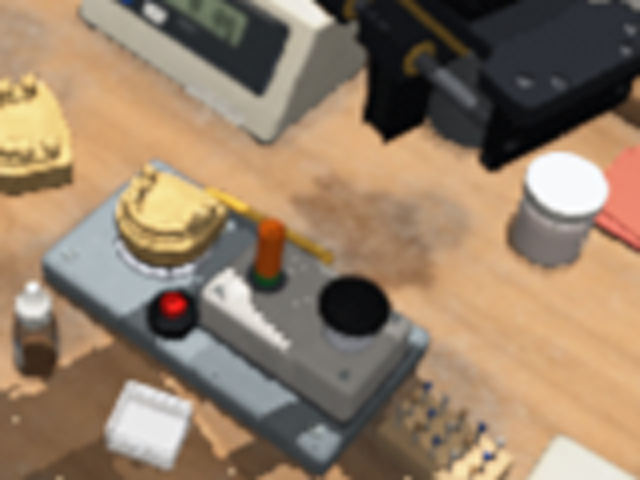

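The pin at crop (268,250) is fully out, with its tip at about 105 mm and the green foot band visible at (266,280). The knob at (354,305) is back up, and nothing else has moved. The arm is clear.

```bash
python3 -c "
from rig import hand_in
print(hand_in())"
```

```text
the job is handed in; nothing more can be done
None
```

The job is handed in: five full strokes brought the pin fully out with its green band showing, and the arm is clear with the cast, release button and the other things around left alone.

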